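Make the open mould half safe for carrying

ROBOT

A 6-joint arm with a two-finger parallel gripper is mounted at the origin on a cart in front of the work surface, level with it; the furniture and walls round the work are solid. World frame = base frame: x ahead of the robot, y to its left, z up, the work surface at z = 0. Lengths are in m, angles in rad, forces in N, time in s.
With the tool pointing down it reaches from about 0.325 to 0.75 m from the base axis. Payload 7.6 kg.
Tool frame: the origin (TCP) lies between the finger pads; the fingertips stand 19 mm ahead of it and the grasp point (between the pads) is the TCP; z points along the fingers, y is the line along which they close (so a half turn about z gives the same grasp; the last joint's range is limited). The gripper opens to 85 mm and grips with 20 to 120 N. Pads are 22 mm wide; open, the fingers measure 114 mm over their backs; the gripper's body (76 mm by 85 mm) begins 54 mm behind the grasp point. The pads swing forward as they close: fully open they stand 13 mm farther back than shut.
Start: joints at [1.164, 0.052, 1.401, -0, 1.689, -0.07], TCP at [0.173, 0.496, 0.25] pointing down, gripper open.
Joint ranges: [-2.9, 2.9], [-0.91, 2.17], [0.12, 2.37], [-1.06, 4.2], [0.26, 2.73], [-2.93, 2.93]. Speed limits (rad/s): [2.57, 2.57, 3.01, 3.14, 3.14, 3.14].

INTERFACE

Orientations are given as a unit quaternion [w, x, y, z].
In Python, from station import robot gives the robot as it stands. Calls block until the motion is done:
- robot.move_to(position, orientation): joint-space move of the TCP to a pose.
- robot.movel(position, feed=0.15, ori=None): straight line of the TCP; ori=None keeps the orientation; feed is the mean speed in m/s.
- robot.move_j(angles): joint-space move.
- robot.ungrasp() and robot.close(f_grip=None): open the fingers fully, or close them until they stop; f_grip is the grip in N (None keeps the last).
- robot.pause(seconds).
- robot.inverse_kinematics(position, orientation): joint angles nearest the present ones, or None.
- robot.observe(): the state.
- robot.grab_frame(name): name is "scene" or "side" or "wrist"; returns (picture, depth): 420x560x3 uint8, red, green, blue; 420x560 float32, m along the optical axis (not along the pixel's ray), 0 where there is no reading.
- robot.camera_model(name): a dict with "K" (3x3 intrinsics, pixels), "T" (4x4, takes a point from camera to world coordinates); the wrist camera has in their place "mount" (4x4, takes a point from camera to tool coordinates, whose origin is the TCP and whose axes are the flange's). Camera axes: x right, y up, looking along -z (the intrinsics and any distortion apply to the point x, -y, -z); pixel columns grow to the right and rows downward; lengths in m; the calibration is good to about 2 mm. A picture is of the moment at which its call begins: read the wrist's pose just before it. camera_model takes no time and is no camera call.
A pose or a line that the arm cannot do raises robot.IKError and nothing moves.
- robot.finish_job(): hands the job in; it is judged then, once.
The state is a dict: "clock": time; "joint_pos": joint angles; "qvel": joint speeds; "tau": joint torques, N m; "tool_pos": TCP position; "eef_rot": TCP orientation; "contact_force": force on the tool from outside, world axes, zero at the start; "torque": the same for the moment, N m; "width": opening from 0.0 (shut) to 1.0 (fully open); "grip_force": force on a finger pad.
Only numpy, scipy, OpenCV 4.12 (cv2) and the standard library are available. Lean on these libraries where they do the work, as an engineer would, in place of code of your own. Each camera call takes 0.05 s, during which the arm holds its last target. There are 200 camera calls.

TASK

Make the open mould half on the bench ready to be carried, with the fingertips. First press the ejector set fully back by one of its round return pins, until the pins are level with the mould's face, so that its thin pins no longer bar the slide; then push the slide fully home against the core insert, and last swing the red keeper bar all the way shut behind it. Leave the tools and loose parts round the work where they are.

Things in the scene. Friction and masses are not known exactly. Their poses are not given: they have to be found in the camera images.
- mould: Open mould half, fixed: steel block 224 x 220 mm, face up at z = 100 mm. Origin: centre of its underside; x runs from the slide's side (-x, nearest the robot) to the far side, y left, z up. On the face: core insert (66 x 92 mm, 10 mm high, raised core to 22 mm), the slide on its -x side between bronze strips (12 mm high, out to y = +-57 mm), four return pins, four bushes level with the face.
- ejector (a joint): How far the ejector set stands forward, up out of the face (m): 0 = fully back; starts 0.007 to 0.012, at most 0.016. Its four return pins and the four thin pins in the core insert move as one; about 7 N straight down on any one return pin sends all back, and they stay where left. While forward, two of the thin pins block the slide's nose.
- return_pin_1 (a point): Centre of the flat top of the near left return pin (steel, 15 mm across) at its present height; level with the mould's face (z = 100 mm in the mould's frame) when the ejector set is fully back. In the mould's frame at x -50, y +78 mm.
- return_pin_2 (a point): Centre of the flat top of the near right return pin (steel, 15 mm across) at its present height; level with the mould's face (z = 100 mm in the mould's frame) when the ejector set is fully back. In the mould's frame at x -50, y -78 mm.
- return_pin_3 (a point): Centre of the flat top of the far left return pin (steel, 15 mm across) at its present height; level with the mould's face (z = 100 mm in the mould's frame) when the ejector set is fully back. In the mould's frame at x +50, y +78 mm.
- return_pin_4 (a point): Centre of the flat top of the far right return pin (steel, 15 mm across) at its present height; level with the mould's face (z = 100 mm in the mould's frame) when the ejector set is fully back. In the mould's frame at x +50, y -78 mm.
- slide (a joint): How far the slide stands out from home (m): 0 = home, front against the core insert; starts 0.019 to 0.030, at most 0.034. It runs along the mould's x axis; pushing it towards +x takes about 6 N, and it stays where it is left.
- slide_heel (a point): Centre of the heel, the slide's upright outer end face (88 mm wide along the mould's y, 0 to 18 mm above the mould's face, sloping away above that up to 44 mm), pushed towards the mould's +x. The slide is a steel block 68 mm long with a round bore in its top. Home, this point is at x = -76, y = 0, z = 109.5 mm in the mould's frame.
- keeper (a joint): Angle of the red keeper bar (rad): 0 = shut, against its stop, lying behind the slide's heel along the mould's -y; grows as it swings outward, 1.57 = pointing along -x; starts 1.35 to 2.0, at most 2.3. Stiff (2 to 3 N at the knob), stays where left. It runs against the heel while the slide stands out; 4 mm of room when home.
- keeper_knob (a point): Axis of the upright round steel knob on the keeper bar, 13 mm across, 52 mm from the hinge; this point is 20 mm above the mould's face, the knob's top 30 mm above it. The bar is 14 mm wide, 9 mm thick, lies on the face, ends 67 mm from the hinge and overhangs the mould's near edge when open.
- keeper_hinge (a point): The keeper bar's upright hinge axis, at the height of the mould's face; in the mould's frame x = -87.5, y = +54, z = 100 mm. A 16 mm screw head there stands 14 mm high.
- loose_hex_key: Small L-shaped steel hex key, 45 x 114 x 6 mm, lying loose on the far end of the mould's face; origin: centre of its underside. A bystander.
- guide_pin: Grey steel guide pin standing upright on its head on the bench, 33 mm across, 108 mm tall; origin: centre of its underside. A bystander.
- guide_bush: Grey steel shouldered guide bush standing on the bench, 39 mm across, 46 mm tall; origin: centre of its underside. A bystander.
- hammer: Brass hammer with wooden handle, 250 mm long, lying on the bench to the right; origin: centre of its underside. A bystander.
- grease_tin: Round yellow grease tin, 68 mm across, 45 mm tall; origin: centre of its underside. A bystander.
- yellow_spring: Yellow die spring standing on end, 27 mm across, 52 mm tall; origin: centre of its underside. A bystander.

How it is judged:
By the outcome, as a careful person would: the job done as asked, in the order asked, and still so for the second after the job is handed in, with the robot touching nothing.
It also fails if it takes over 45 s, if anything falls off the work surface, if the arm or the gripper's body presses on something with over 40 N, if the wrist force passes 120 N, or if a joint passes its speed limit or range.

## Working session

There is one attempt and no reset: what is moved stays moved. The work goes in short steps, each a Python script; the robot and the scene stay as the last script left them, time stands still between calls to the robot, and variables do not carry over. Pictures are saved under pics/ and viewed, at most 10 in all, crops included, and the job is handed in when it is done.

```bash
mkdir -p pics; ls
python3 - <<'E'
from station import robot
import cv2,numpy as np
o=robot.observe();print(o)
for n in ("scene","side"):
    p,d=robot.grab_frame(n);np.savez(f"{n}0.npz",p=p,d=d)
    cv2.imwrite(f"pics/{n}0.png",p[:,:,::-1]);c=robot.camera_model(n);print(n,c)
print(robot.camera_model("wrist"))
E
```

```text
pics
{'clock': 0.0, 'joint_pos': array([ 1.16369340e+00,  5.28257807e-02,  1.40173598e+00,  1.66586493e-05,
        1.68855674e+00, -7.03123242e-02]), 'qvel': array([-0.00115881, -0.00093138,  0.00110344,  0.00154108,  0.00010749,
       -0.001193  ]), 'tau': array([ 1.01400336e-03, -3.81679058e+01, -3.60177863e+01,  1.77309209e-05,
        6.41214021e-03, -2.73181627e-05]), 'tool_pos': array([0.17336736, 0.49527044, 0.24947246]), 'eef_rot': array([-1.88429076e-04,  1.67599560e-01,  9.85854860e-01, -7.39335222e-04]), 'contact_force': array([-0.16623356,  0.20919251,  0.59719   ]), 'torque': array([0.0138043 , 0.03501315, 0.0047828 ]), 'grip_force': 0.0, 'width': 0.9974163357362625}
scene {'K': array([[402.43501974,   0.        , 275.26081843],
       [  0.        , 402.43501974, 204.63011978],
       [  0.        ,   0.        ,   1.        ]]), 'T': array([[ 5.66270658e-01,  4.62491604e-01, -6.82230942e-01,
        -1.54594161e-01],
       [-8.24219213e-01,  3.17266541e-01, -4.69046513e-01,
        -5.55383892e-01],
       [-4.81023456e-04,  8.27915128e-01,  5.60853198e-01,
        
[... 333 characters left out ...]
8],
       [ 0.01689633, -0.59505121,  0.80351016,  0.8934413 ],
       [ 0.01625897,  0.80368214,  0.59483667,  0.82075162],
       [ 0.        ,  0.        ,  0.        ,  1.        ]])}
{'K': array([[304.98759405,   0.        , 279.91687081],
       [  0.        , 304.98759405, 211.33878816],
       [  0.        ,   0.        ,   1.        ]]), 'mount': array([[-5.97715083e-04,  9.64058769e-01,  2.65688414e-01,
         6.70437741e-02],
       [ 9.99998445e-01,  1.35407413e-04,  1.75835085e-03,
        -2.07553780e-04],
       [ 1.65917738e-03,  2.65689052e-01, -9.64057350e-01,
        -1.23180775e-01],
       [ 0.00000000e+00,  0.00000000e+00,  0.00000000e+00,
         1.00000000e+00]])}
```

View pics/scene0.png

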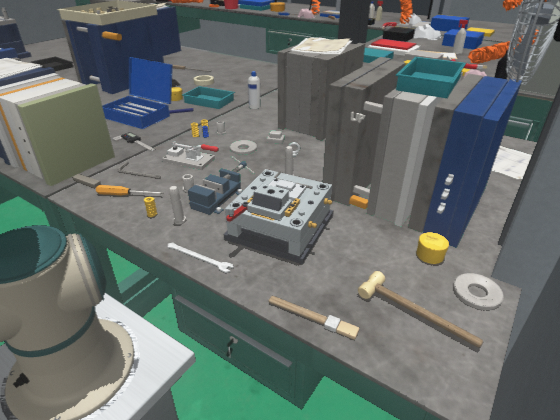

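View pics/side0.png

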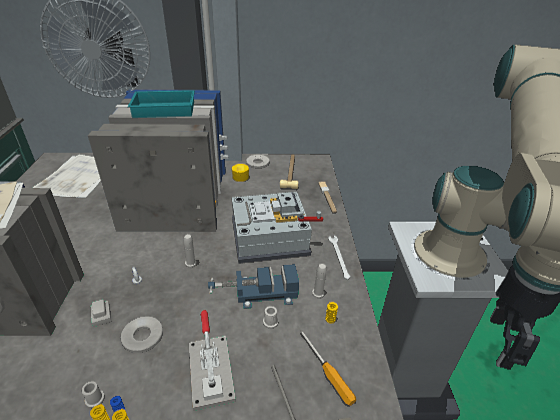

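The mould is at about (285,205) in scene and (272,225) in side. The red keeper is at (238,212) and (312,218), pointing roughly towards the robot. Next I'll get a rough position and move the wrist camera over it.

```bash
cat > h.py <<'E'
from station import robot
import cv2,numpy as np
from scipy.spatial.transform import Rotation as R
def campose(n,o=None):
    c=robot.camera_model(n)
    if n!="wrist": return c["K"],c["T"]
    q=o["eef_rot"];T=np.eye(4);T[:3,:3]=R.from_quat(np.r_[q[1:],q[0]]).as_matrix();T[:3,3]=o["tool_pos"]
    return c["K"],T@c["mount"]
def cast(K,T,uv,z):
    uv=np.atleast_2d(uv).astype(float)
    d=np.c_[(uv[:,0]-K[0,2])/K[0,0],-(uv[:,1]-K[1,2])/K[1,1],-np.ones(len(uv))]@T[:3,:3].T
    return T[:3,3]+d*((z-T[2,3])/d[:,2])[:,None]
def proj(K,T,P):
    p=(np.atleast_2d(P)-T[:3,3])@T[:3,:3]
    return np.c_[K[0,0]*p[:,0]/-p[:,2]+K[0,2],K[1,1]*-p[:,1]/-p[:,2]+K[1,2]]
def tri(obs):  # [(K,T,uv)] least-squares ray meeting
    A=np.zeros((3,3));b=np.zeros(3)
    for K,T,uv in obs:
        d=cast(K,T,uv,T[2,3]-1)[0]-T[:3,3];d/=np.linalg.norm(d);M=np.eye(3)-np.outer(d,d);A+=M;b+=M@T[:3,3]
    return np.linalg.solve(A,b)
def down(yaw): # tool z down, tool x along yaw
    c,s=np.cos(yaw),np.sin(yaw)
    q=R.from_matrix(np.array([[c,s,0],[s,-c,0],[0,0,-1.]])).as_quat();return np.r_[q[3],q[:3]]
def snap(name):
    o=robot.observe();p,d=robot.grab_frame("wrist");K,T=campose("wrist",o)
    np.savez(name+".npz",p=p,d=d,K=K,T=T);cv2.imwrite(f"pics/{name}.png",cv2.resize(p[:,:,::-1],(784,588),interpolation=cv2.INTER_CUBIC));return p,d,K,T
E
python3 - <<'E'
from h import *
for n,uvs in(("scene",[[285,203]]),("side",[[270,207]])):
    K,T=campose(n);print(n,cast(K,T,uvs,.1))
    p=np.load(n+"0.npz")["p"];h=cv2.cvtColor(p,cv2.COLOR_RGB2HSV)
    m=((h[...,0]<6)|(h[...,0]>174))&(h[...,1]>150)&(h[...,2]>90)
    m[:150]=0;cc=cv2.connectedComponentsWithStats(m.astype(np.uint8));
    for s,c in zip(cc[2],cc[3]):
        if 20<s[4]<3000: print(s,c,cast(K,T,[c],.109))
E
```

```text
scene [[ 0.54243126 -0.10550425  0.1       ]]
[234 206  12  10  45] [238.66666667 210.04444444] [[ 0.44364834 -0.03836495  0.109     ]]
side [[ 0.5609409  -0.10288529  0.1       ]]
[298 217  25   4  57] [310.8245614  218.19298246] [[ 0.43838468 -0.03345842  0.109     ]]
[201 310   9  23 144] [204.625 321.   ] [[0.71066671 0.34293697 0.109     ]]
```

Run:
```python
from h import *
robot.move_to([0.50,-0.06,0.24],down(np.pi));robot.pause(.2)
snap("w1")
robot.movel([0.52,-0.14,0.24],feed=.25);robot.pause(.2)
snap("w2");o=robot.observe();print(o["clock"],o["tool_pos"],o["joint_pos"])
```

```text
3.3833 [ 0.51999962 -0.13917051  0.24021843] [-3.30155464e-01  9.24821172e-02  1.37839926e+00  9.44154536e-05
  1.67035077e+00 -1.90217539e+00]
```

View pics/w1.png

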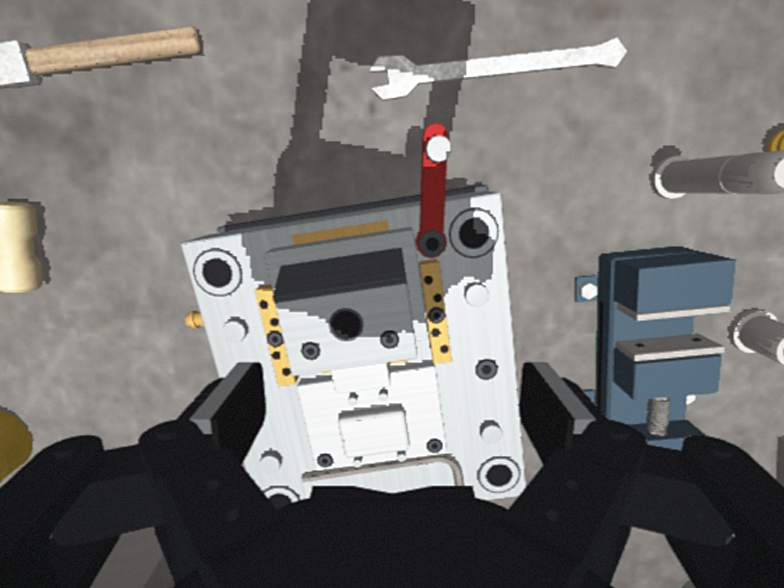

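View pics/w2.png

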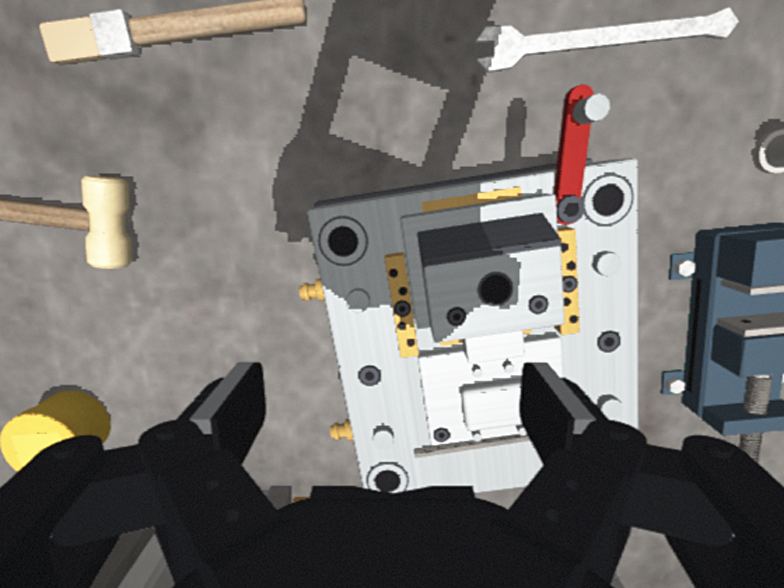

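The pictures show the mould yawed slightly. In w1 the hinge screw is at (431,243), the knob at (438,149), the return pins at (476,295), (236,329), (490,432) and (270,461), and the near bushes at (218,272) and (474,231). In w2 the hinge is at (571,209), the knob at (597,107), the pins at (607,263), (359,299), (611,407) and (384,436), and the bushes at (343,241), (609,199) and (387,480). Next I'll fit the pose to both views.

Run:
```python
from h import *
from scipy.optimize import least_squares
names=["hinge","rp1","rp2","rp3","rp4","b1","b2","b3","b4","knob"]
C={"w1":dict(hinge=(431,243),knob=(438,149),rp1=(476,294),rp2=(236,328),rp3=(490,432),rp4=(270,460),b2=(218,272),b1=(474,231),b3=(499,474)),
   "w2":dict(hinge=(571,209),knob=(597,107),rp1=(607,263),rp2=(359,299),rp3=(611,407),rp4=(384,435),b2=(343,241),b1=(609,199),b4=(387,480))}
V={k:np.load(k+".npz") for k in C}
def refine(k,n,uv):   # dark circular features: centroid of dark blob round the seed
    if n[0]!="b" and n!="hinge": return np.array(uv)/1.4
    g=cv2.cvtColor(V[k]["p"],cv2.COLOR_RGB2GRAY);u,v=np.round(np.array(uv)/1.4).astype(int)
    m=np.zeros_like(g);cv2.circle(m,(int(u),int(v)),14,255,-1);m&=((g<70)*255).astype(np.uint8)
    l,_,c=cv2.connectedComponentsWithStats(m)[1:] ;i=cv2.connectedComponents(m)[1][v,u]
    r=c[i] if i else np.array([u,v]); 
    print(k,n,np.array(uv)/1.4,r); return r if n[0]=="b" and np.hypot(*(r-[u,v]))<4 else np.array(uv)/1.4
C={k:{n:refine(k,n,uv) for n,uv in c.items()} for k,c in C.items()}
for n in names:
    ob=[(V[k]["K"],V[k]["T"],C[k][n]) for k in C if n in C[k]]
    if len(ob)==2: print(n,tri(ob).round(4))
def model(p,n):
    x,y,a,z,e,bx,by,th=p
    s=dict(zip("1234",[(-1,1),(-1,-1),(1,1),(1,-1)])).get(n[-1])
    q={"h":(-.0875,.054,.014),"r":(.05*s[0],.078*s[1],e) if s else 0,"b":(bx*s[0],by*s[1],0) if s else 0,
       "k":(-.0875-.052*np.sin(th),.054-.052*np.cos(th),.030)}[n[0]]
    c,sn=np.cos(a),np.sin(a);return np.array([x+c*q[0]-sn*q[1],y+sn*q[0]+c*q[1],z+q[2]])
key=[(k,n) for k in C for n in C[k]]
f=lambda p:np.concatenate([proj(V[k]["K"],V[k]["T"],model(p,n))[0]-C[k][n] for k,n in key])
r=least_squares(f,[.55,-.105,-.1,.1,.01,.09,.09,1.5],loss="soft_l1",x_scale=[.01,.01,.1,.01,.01,.01,.01,.1])
print("x y yaw z ej bx by th",r.x.round(4),"sd",np.sqrt(np.diag(np.linalg.inv(r.jac.T@r.jac))).round(4))
for (k,n),e in zip(key,f(r.x).reshape(-1,2)): print(k,n,e.round(1))
np.save("pose.npy",r.x)
```

```text
w1 hinge [307.85714286 173.57142857] [307.55837563 171.56852792]
w1 b2 [155.71428571 194.28571429] [154.75       194.37987013]
w1 b1 [338.57142857 165.        ] [337.33860759 166.87974684]
w1 b3 [356.42857143 338.57142857] [356.11940299 338.99502488]
w2 hinge [407.85714286 149.28571429] [407.93589744 149.23076923]
w2 b2 [245.         172.14285714] [244.62880886 171.95844875]
w2 b1 [435.         142.14285714] [434.05352113 142.37183099]
w2 b4 [276.42857143 342.85714286] [275.86287625 346.47826087]
hinge [ 0.4695 -0.0373  0.1142]
rp1 [ 0.5029 -0.0074  0.1043]
rp2 [ 0.5262 -0.1607  0.1035]
rp3 [0.5999 0.0068 0.1072]
rp4 [ 0.6222 -0.1451  0.1067]
b1 [ 0.465  -0.0115  0.1032]
b2 [ 0.4898 -0.1703  0.1008]
knob [ 0.4182 -0.0364  0.1303]
x y yaw z ej bx by th [ 0.5646 -0.0767  0.153   0.1001  0.0026  0.0882  0.0811  1.7302] sd [0.0003 0.0003 0.0028 0.001  0.0013 0.0005 0.0005 0.0133]
w1 hinge [0.8 0.7]
w1 knob [ 0.  -0.5]
w1 rp1 [-0.2 -0. ]
w1 rp2 [-0.4  0.9]
w1 rp3 [ 0.2 -0.3]
w1 rp4 [0.4 0.7]
w1 b2 [ 0.3 -0.1]
w1 b1 [ 1.  -0.6]
w1 b3 [0.  0.3]
w2 hinge [0.6 0.2]
w2 knob [-0.  -0.3]
w2 rp1 [-0.8 -0. ]
w2 rp2 [-0.8  0.4]
w2 rp3 [-1.5 -0.8]
w2 rp4 [-1.   0.9]
w2 b2 [ 0.  -0.2]
w2 b1 [0.  0.2]
w2 b4 [ 0.4 -3.4]
```

The fit is consistent: the mould is at (0.565,-0.077) with yaw 0.153, the face is at z 0.100, and the keeper is at about 1.73 rad. Now I'll press pin 1.

```bash
cat >> h.py <<'E'
X0,Y0,A=np.load("pose.npy")[:3];ZF=.1;TIP=.019
def W(mx,my,h):  # mould x,y (m), fingertip height above face -> world TCP
    c,s=np.cos(A),np.sin(A);return np.array([X0+c*mx-s*my,Y0+s*mx+c*my,ZF+h+TIP])
def F():
    o=robot.observe();return o["contact_force"],o["tool_pos"]
E
python3 - <<'E'
from h import *
robot.close(20)
print(robot.observe()["clock"],F())
robot.move_to(W(-.05,.078,.05),down(A+np.pi/2))
robot.movel(W(-.05,.078,.016),feed=.1);robot.pause(.1);f0,p=F();print(f0,p)
for h in np.arange(.013,-.004,-.001):
    robot.movel(W(-.05,.078,h),feed=.03);f,p=F()
    print(round(h,4),(f-f0).round(1),round(p[2]-TIP-ZF,4))
    if f[2]-f0[2]>28: break
robot.pause(.1);f,p=F();print(f-f0,p[2]-TIP-ZF,robot.observe()["clock"])
E
```

```text
4.15 (array([0.88088133, 0.48128224, 0.61069415]), array([ 0.52000393, -0.14003159,  0.24000284]))
[-0.20591134 -0.95971645  0.03337793] [ 0.50372874 -0.00731635  0.13584777]
0.013 [0.  0.9 0.6] 0.0131
0.012 [-0.4  0.8  0. ] 0.012
0.011 [-0.5  0.9  0.5] 0.0109
0.01 [ 0.4  1.3 -0.9] 0.0099
0.009 [ 0.9  1.  -1.3] 0.0089
0.008 [-0.9  1.3  0.1] 0.0079
0.007 [-0.8  0.7  3.2] 0.0073
0.006 [-1.8  1.   4. ] 0.0066
0.005 [-2.2  1.8  5.8] 0.0058
0.004 [-2.5  1.4  5.7] 0.0048
0.003 [-2.4  1.5  5.8] 0.0038
0.002 [-2.9  0.7  5.9] 0.0028
0.001 [-1.3  0.9  5.9] 0.0018
0.0 [-2.8  1.4  5.9] 0.0008
-0.001 [-2.7  1.   7.3] 0.0001
-0.002 [-7.1  1.3 14.1] 0.0
-0.003 [-11.6   2.2  20.7] 0.0
[-9.90703918  2.51291607 20.86332212] 7.781604449613733e-06 10.5667
```

Run:
```python
from h import *
ax=np.array([np.cos(A),np.sin(A)])
robot.movel(W(-.05,.078,.02),feed=.1);robot.movel(W(-.05,.078,.09),feed=.25)
robot.move_to(W(-.15,0,.09),down(A+np.pi))
robot.movel(W(-.15,0,.004),feed=.2);robot.pause(.1);f0,p=F();print(f0,p)
mx=-.15
while mx<-.080:
    mx+=.008 if mx<-.128 else .004 if mx<-.094 else .001
    robot.movel(W(mx,0,.004),feed=.05);f,p=F();fx=-(f-f0)[:2]@ax
    print(round(mx,3),(f-f0).round(1),round(fx,1),round((p[:2]-[X0,Y0])@ax,4))
    if fx>24: break
print(robot.observe()["clock"])
snap("w3")
```

```text
[0.31880281 0.59679243 0.38755124] [ 0.41732721 -0.09984933  0.1247985 ]
-0.142 [-0.4  0.2  0. ] 0.3 -0.1415
-0.134 [ 0.1 -0.1  0. ] -0.0 -0.1338
-0.126 [-1.7 -0.5 -0.9] 1.8 -0.1258
-0.122 [-0.1 -0.9  0.4] 0.2 -0.1219
-0.118 [-0.2 -0.8 -0.9] 0.3 -0.1179
-0.114 [-1.  -1.1 -0.2] 1.2 -0.1138
-0.11 [0.8 0.1 0.2] -0.8 -0.1098
-0.106 [-3.5 -0.6  0.8] 3.6 -0.1063
-0.102 [-4.7  0.1  0.5] 4.6 -0.1023
-0.098 [-4.2 -1.2 -0.1] 4.4 -0.0982
-0.094 [-4.1 -0.8 -0.4] 4.1 -0.0941
-0.093 [-5.7 -2.1 -0.1] 5.9 -0.0933
-0.092 [-5.3 -0.6  1.2] 5.3 -0.0924
-0.091 [-5.7 -1.   1.2] 5.8 -0.0914
-0.09 [-5.6 -1.9  0.4] 5.8 -0.0904
-0.089 [-5.7 -1.   0.7] 5.8 -0.0894
-0.088 [-6.4 -1.2  0.4] 6.5 -0.0884
-0.087 [-6.  -0.6  0.6] 6.1 -0.0873
-0.086 [-8.7 -1.4  2.8] 8.8 -0.0869
-0.085 [-14.7  -3.3   6. ] 15.0 -0.0868
-0.084 [-21.2  -0.8   9.2] 21.1 -0.0867
-0.083 [-26.8  -3.5  12.6] 27.1 -0.0866
19.325
```

Slide is home at x = -0.087 + 0.011. Next is the keeper.

Run:
```python
from h import *
def pose(th,gap=0,h=.012):
    k=np.array([-.0875-.052*np.sin(th),.054-.052*np.cos(th)]);t=np.array([np.cos(th),-np.sin(th)])
    m=k-t*(.0175+gap);return W(*m,h),down(A+np.pi-th)
robot.movel(W(-.12,0,.004),feed=.15);robot.movel(W(-.135,0,.09),feed=.3)
p,q=pose(1.73,.03,.06);robot.move_to(p,q)
p,q=pose(1.73,.03);robot.movel(p,feed=.2,ori=q)
robot.pause(.1);f0,_=F()
p,q=pose(1.73,.005);robot.movel(p,feed=.1,ori=q)
for th in np.r_[np.arange(1.70,.12,-.12),np.arange(.1,-.09,-.02)]:
    p,q=pose(th);robot.movel(p,feed=.06,ori=q);f,pp=F();o=robot.observe()
    a=A-th;t=np.array([np.cos(a),np.sin(a)]);ft=-(f-f0)[:2]@t
    print(round(th,2),(f-f0).round(1),"ft",round(ft,1),"lag mm",((p-pp)[:2]@t*1e3).round(1),round(o["clock"],2))
    if ft>14: break
snap("w4")
```

```text
1.7 [-1.4 -0.5 -1.8] ft -0.5 lag mm 0.3 23.08
1.58 [-1.  -0.6 -1.6] ft -0.5 lag mm 0.2 23.35
1.46 [-0.5  0.3 -0.9] ft 0.4 lag mm 0.1 23.62
1.34 [-0.4 -0.3 -1.5] ft -0.1 lag mm 0.1 23.88
1.22 [-0.5 -0.5 -1.8] ft -0.2 lag mm 0.1 24.15
1.1 [-0.4 -0.3 -1.5] ft 0.0 lag mm 0.0 24.42
0.98 [-1.1  0.1 -1. ] ft 0.8 lag mm 0.1 24.68
0.86 [-0.5  0.1 -1.1] ft 0.5 lag mm 0.1 24.95
0.74 [-0.6 -1.5 -1.8] ft -0.4 lag mm 0.1 25.22
0.62 [-1.5 -0.6 -1. ] ft 1.1 lag mm 0.1 25.48
0.5 [-0.6  0.  -0.6] ft 0.6 lag mm 0.1 25.75
0.38 [-0.4 -0.7 -0.5] ft 0.2 lag mm 0.1 26.02
0.26 [-0.7 -0.9 -1.1] ft 0.6 lag mm 0.0 26.28
0.14 [ 0.2  0.6 -1.6] ft -0.2 lag mm 0.0 26.55
0.1 [-2.   0.5 -0.3] ft 1.9 lag mm 0.2 26.8
0.08 [-3.2  1.  -0.3] ft 3.1 lag mm 0.2 27.05
0.06 [-2.3  0.4 -1.1] ft 2.3 lag mm 0.0 27.3
0.04 [-1.5  0.7 -0.6] ft 1.4 lag mm -0.0 27.55
0.02 [-1.2  0.1  0.1] ft 1.2 lag mm -0.0 27.8
-0.0 [-2.3  0.5 -1.5] ft 2.2 lag mm -0.0 28.05
-0.02 [-6.7  0.2  0.3] ft 6.6 lag mm 0.6 28.3
-0.04 [-10.6   0.8   3.5] ft 10.3 lag mm 1.3 28.55
-0.06 [-15.   -0.2   6.2] ft 14.7 lag mm 2.1 28.8
```

A hard stop came at about 0 rad. I'll back off, lift and check.

Run:
```python
from h import *
robot.movel(W(-.125,.002,.012),feed=.1);robot.movel(W(-.14,.002,.10),feed=.25)
robot.move_to([0.50,-0.09,0.25],down(np.pi+A));robot.pause(.2)
p,d,K,T=snap("w5")
print(robot.observe()["clock"])
Wp=lambda x,y,h:W(x,y,h)-[0,0,TIP]
print("expected px x1.4: knob",proj(K,T,Wp(-.0875,.002,.03))*1.4,"rp1 flush",proj(K,T,Wp(-.05,.078,0))*1.4)
```

```text
30.4083
expected px x1.4: knob [[401.85715554 262.28795767]] rp1 flush [[514.55778595 309.18864162]]
```

View pics/w5.png

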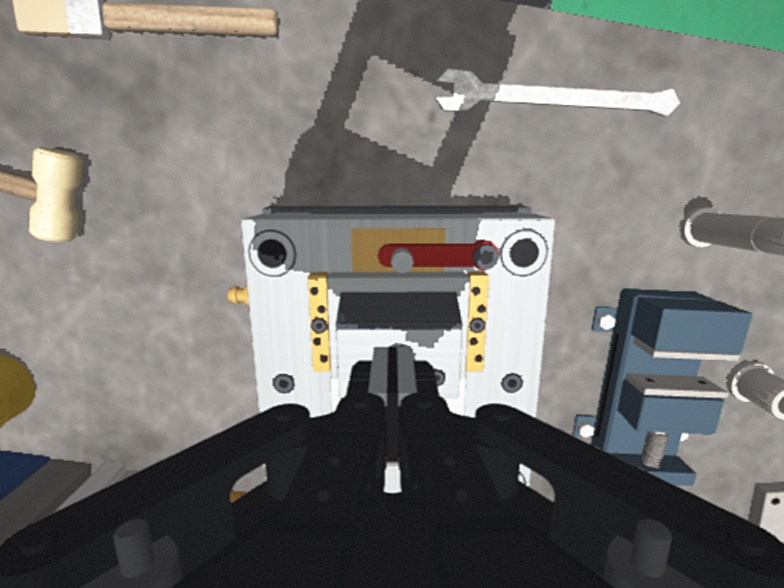

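The picture shows the knob at (402,262), exactly where it should be when shut. The bar lies along the heel and the return pins are flush and barely visible. The surroundings look undisturbed, so I'm handing in.

```bash
python3 -c "
from station import robot
print(robot.finish_job())"
```

```text
the job is handed in; nothing more can be done
None
```

I handed the job in at about 30 s: ejector set pressed fully back, slide pushed home and keeper swung shut, in that order, each taken to a firm stop; in the last picture the keeper is at its shut position and nothing in view has moved.

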